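# Tug the craft box's lid, free its bolt if caught, and hold the lid open

### The arm

A 6-joint arm with a two-finger parallel gripper is mounted at the origin on the work surface. World frame = base frame: x ahead of the robot, y to its left, z up, the work surface at z = 0. Lengths are in m, angles in rad, forces in N, time in s.
With the tool pointing down it reaches from about 0.4 to 0.925 m from the base axis. Payload 3.4 kg.
Tool frame: the origin (TCP) lies between the finger pads, 19 mm behind the fingertips; this is the grasp point; z points along the fingers, y is the line along which they close (so a half turn about z gives the same grasp; the last joint's range is limited). The gripper opens to 85 mm and grips with 20 to 120 N. Pads are 22 mm wide; open, the fingers measure 114 mm over their backs; the gripper's body (76 mm by 85 mm) begins 54 mm behind the grasp point. The pads swing forward as they close: fully open they stand 13 mm farther back than shut.
Start: joints at [1.256, 0.307, 1.506, -0, 1.328, -0.073], TCP at [0.137, 0.558, 0.25] pointing down, gripper open.
Joint ranges: [-3.12, 3.12], [-1.05, 2.28], [0.14, 2.33], [-1.42, 4.57], [0.1, 2.73], [-2.68, 2.68]. Speed limits (rad/s): [2.57, 2.57, 3.14, 3.14, 3.14, 3.14].

### API

Orientations are given as a unit quaternion [x, y, z, w].
In Python, from plant import sensors, viewer, job gives the robot as it stands.
- The arm moves only by the shell command python3 -m jog 'ROWS'. ROWS is JSON, a list of rows, each an object with "jaw": the opening, from 0 (shut) to 1 (fully open); "delta_pos": the shift along the tool's x, y, z in cm, a list of three; "dr": the turn, a rotation vector about the tool's x, y, z in units of 8 degrees (1.0 is 8 degrees), a list of three. In form: [{"jaw": jaw, "delta_pos": [dx, dy, dz], "dr": [wx, wy, wz]}, ...]. A call has 1 to 10 rows; each row is the pose to reach, as a shift and turn from the pose commanded when the call began, along the tool's axes at that moment; what a row does not reach only later rows make up. A row lasts 1/10 s, in which the tool goes at most 50 mm and 8.59 degrees, less where a joint would pass 70% of its speed; a pose out of reach is approached as far as the arm can. A call with a gripper value outside its range is refused whole. The fingers move at their own pace and stop on an object; the grip force is fixed at half the most. Time passes only in rows, so rows that repeat a pose let the fingers close. It gives the time, the measured TCP pose, the force, the opening and the grip force at its end, in the units of the state.
- sensors.get_state(): the state, without advancing time (a new reading comes with each control period).
- viewer.capture(name): name is "scene" or "top" or "wrist"; returns a dict with "img" (420x560x3 uint8, red, green, blue), "intrinsics" (3x3 intrinsics, pixels), "extrinsics" (4x4, takes a point from camera to world coordinates). Camera axes: x right, y down, z forward; pixel columns grow to the right and rows downward; lengths in m; the calibration is good to about 2 mm. The wrist camera is an equidistant fisheye: a pixel r from the principal point sees the ray r / f radians off the axis. A picture is of the moment at which its call begins. There is no depth.
- job.finish_job(): hands the job in; it is judged then, once.
The state is a dict: "t": time; "qpos": joint angles; "joint_velocities": joint speeds; "tau": joint torques, N m; "eef_pos": TCP position; "tcp_rot": TCP orientation; "ft_force": force on the tool from outside, world axes, zero at the start; "ft_torque": the same for the moment, N m; "gripper_width": finger opening in m; "finger_force": force on a finger pad.
Only numpy, scipy, OpenCV 4.12 (cv2) and the standard library are available. Lean on these libraries where they do the work, as an engineer would, in place of code of your own. Each camera call takes 0.05 s, during which the arm holds its last target. There are 200 camera calls.

### The job

The stick-built craft box has a ball knob on its lid and a sliding wooden bolt, whose hidden tongue may or may not be caught in the lid. Before touching the bolt, take the lid by its ball knob and tug it up to feel whether it is caught; if it is, let go, slide the bolt's peg all the way back (away from the lid), and take the ball again. Lift the lid about half way open (roughly 45 degrees) and finish while holding it still there by the ball, because it falls shut by itself; do not shift the other things on the table.

Things in the scene. Friction and masses are not known exactly. Their poses are not given: they have to be found in the camera images.
- craft_box: craft box of pale wooden sticks, fixed to the table, 240 (its x) x 180 (its y) x 80 mm high. Origin under its middle; z up; its -x side, with the bolt, faces the robot (yaw within 0.35 rad). Its top, at z = 80 mm, is a fixed deck (x -121 to -42 mm) in front and the lid (x -40 to +115 mm) behind it
- housing (a point): middle of the top of the bolt's flat wooden housing on the deck (box x -114 to -42 mm, 40 mm wide, 16 mm high; this point at box x = -78, z = 96 mm). The bolt's tongue is hidden in it and may stick out into the keeper
- keeper (a point): middle of the top of the keeper: a small wooden bridge, 20 mm in x, 40 mm wide, 16 mm high, fixed on the lid's front edge in line with the housing. A tongue inside it lies over the lid's edge, so that the lid stops after its front edge has risen about 4 mm; else the lid is free. From outside it cannot be seen which
- lid_angle (a joint): angle of the lid, rad: 0 closed, growing as the front edge goes up about a hinge along the box's y axis at the far rim (box x = +115 mm, z = 76 mm); 1.57 is upright. Lid 155 x 180 x 8 mm, about 0.18 kg; nothing holds it up, it falls shut if let go. A caught lid stops at about 0.03
- lid: the lid itself with its ball knob; origin on the hinge axis on the box's centre line, x from the front edge towards the hinge, y along the hinge, z out of the lid's upper face, which is 4 mm above the origin
- ball_center (a point): centre of the lid's wooden ball knob, a 28 mm ball on a 12 mm neck on the box's centre line, 24 mm above the lid's upper face; 105 mm from the hinge measured along the lid, 28 mm off the hinge's plane; 104 mm above the table when closed, at box x = +10 mm
- bolt_peg (a point): on the axis of the bolt's upright peg, 116 mm above the table. The peg is 14 mm thick and stands 32 mm out of the housing's roof (top 128 mm above the table). It slides only along the box's x: from box x = -62 mm (fully forward) to -102 mm (fully back, towards the robot), friction 1.5 to 2.5 N, and stays where left. It starts up to 10 mm from fully forward
- bolt (a joint): how far the bolt's peg is slid back, m: 0 fully forward, 0.040 fully back. It draws the hidden tongue along only after 12 to 26 mm of slack, so the start value does not tell whether the lid is caught; fully back always frees the lid. Let the lid down first: a lid pulled up against the tongue jams it
- heart_big: flat wooden heart, 55 x 62 x 10 mm, lying beside the craft box; bystander, leave alone; origin under its middle
- stick_pile: neat pile of wooden craft sticks 168 x 20 x 15 mm beside the craft box; bystander; origin under its middle
- carton: white paper carton 70 x 150 x 45 mm; bystander; origin under its middle
- bowl: small red plastic bowl, 90 mm across, 35 mm high; bystander; origin under its middle
- glue_gun: black hot-glue gun lying on its side, about 240 x 115 x 45 mm; bystander; origin under the middle of its barrel
- bead_jar: glass jar with a wooden lid, 60 mm across, 75 mm high; bystander; origin under its middle
- scissors: scissors with grey loops, 190 mm long, 10 mm high; bystander; origin at the pivot end of the blades, on the table

How it is judged:
By the outcome, as a careful person would: the job done as asked, in the order asked, and still so for the second after the job is handed in, while the arm keeps its last pose, push and grip.
It also fails if it takes over 51 s, if anything falls off the work surface, if the arm or the gripper's body presses on something with over 40 N, if the wrist force passes 120 N, or if a joint passes its speed limit or range.

## Working session

There is one attempt and no reset: what is moved stays moved. The work goes in short steps, Python scripts to look and compute and a shell command to move; the robot and the scene stay as the last step left them, time stands still between calls to the robot, and variables do not carry over. Pictures are saved under pics/ and viewed, at most 10 in all, crops included, and the job is handed in when it is done.

```bash
mkdir -p pics
python3 - <<'E'
from plant import sensors,viewer
import cv2,numpy as np
np.set_printoptions(precision=4,suppress=True)
for n in("scene","top"):
    c=viewer.capture(n);cv2.imwrite(f"pics/{n}0.png",c["img"][:,:,::-1]);print(n,c["intrinsics"],c["extrinsics"])
    np.savez(n+"0.npz",**c)
print(sensors.get_state())
E
```

```text
scene [[514.2044   0.     284.4401]
 [  0.     514.2044 208.8433]
 [  0.       0.       1.    ]] [[-0.5704  0.7109 -0.4114  1.033 ]
 [ 0.8213  0.5004 -0.274   0.3773]
 [ 0.0111 -0.4942 -0.8693  1.2612]
 [ 0.      0.      0.      1.    ]]
top [[544.7198   0.     271.5408]
 [  0.     544.7198 209.9905]
 [  0.       0.       1.    ]] [[ 0.0202 -0.99    0.1393  0.2733]
 [-0.9997 -0.0221 -0.0124  0.0017]
 [ 0.0153 -0.139  -0.9902  1.621 ]
 [ 0.      0.      0.      1.    ]]
{'t': 0.1, 'qpos': array([ 1.2565,  0.3075,  1.5075, -0.    ,  1.3284, -0.0735]), 'joint_velocities': array([ 0.0002, -0.0036, -0.0035, -0.0013, -0.0012,  0.0003]), 'tau': array([ -0.0009, -45.8529, -25.2608,  -0.0003,   0.0056,   0.    ]), 'eef_pos': array([0.137 , 0.5578, 0.2492]), 'tcp_rot': array([ 0.1201,  0.9928, -0.0009, -0.0002]), 'ft_force': array([ 0.2108, -0.4907, -0.1144]), 'ft_torque': array([-0.0221, -0.0277,  0.0215]), 'finger_force': 0.0, 'gripper_width': 0.08544207787058629}
```

View pics/scene0.png

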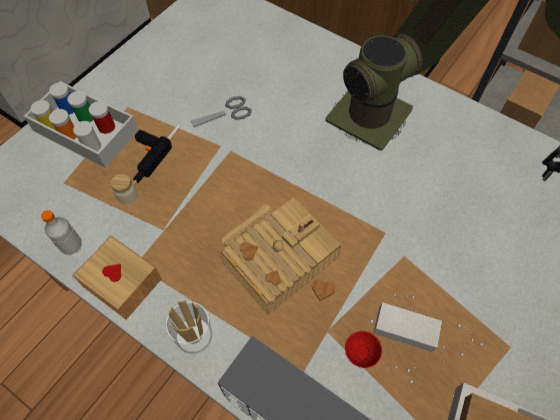

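View pics/top0.png

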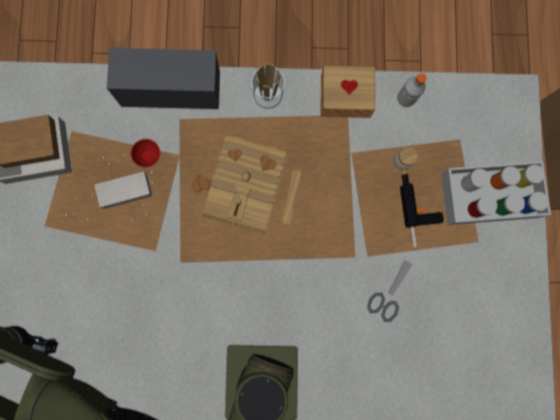

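The scene view shows the box around (280,255), with the ball near (278,245) and the housing near (300,232). In the top view the box is around (247,185), with the ball near (246,176) and the peg near (237,207). I'll zoom in on both.

Run:
```python
import cv2,numpy as np
a=np.load("scene0.npz")["img"][180:320,205:355,::-1];b=np.load("top0.npz")["img"][125:245,185:310,::-1]
a=cv2.resize(a,(0,0),fx=2.6667,fy=2.6667,interpolation=3)[:,:400];b=cv2.resize(b,(0,0),fx=3.2,fy=3.2,interpolation=3)
h=np.zeros((400,800,3),np.uint8);h[:a.shape[0],:400]=a[:400];h[:b.shape[0],400:]=b[:400,:400]
cv2.imwrite("pics/crop.png",h)
```

```text
(no output)
```

View pics/crop.png

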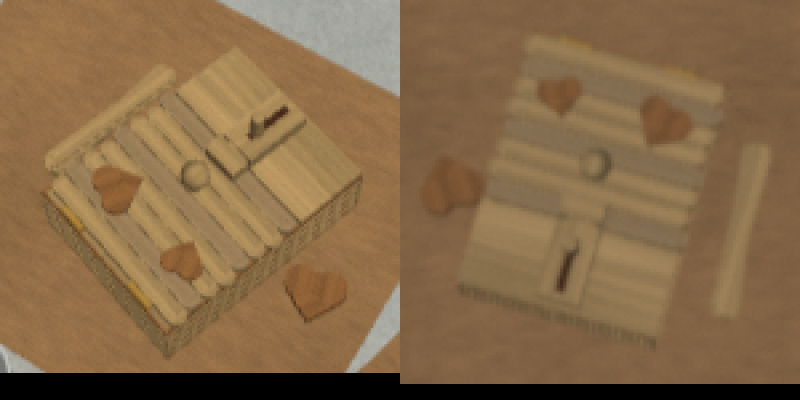

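The crop shows three things:
- **Ball:** scene (277.5,245.8), top (245.7,176).
- **Peg:** scene near (301.5,224), top near (238.5,200.5). The slot is dark behind it.
- **Front deck corners in the top view:** about (203,214.5) and (265,231).

```bash
cat > h.py <<'E'
import numpy as np
from scipy.spatial.transform import Rotation as R
np.set_printoptions(precision=4,suppress=True)
def ray(c,uv,fish=False):
    K=c["intrinsics"];E=c["extrinsics"];d=np.array([(uv[0]-K[0,2])/K[0,0],(uv[1]-K[1,2])/K[1,1],1.])
    if fish:
        r=np.hypot(d[0],d[1]);d=np.array([d[0]/r*np.sin(r),d[1]/r*np.sin(r),np.cos(r)]) if r>0 else d
    d=E[:3,:3]@d;return E[:3,3],d/np.linalg.norm(d)
def onz(r,z):o,d=r;return o+d*(z-o[2])/d[2]
def tri(rs):
    A=sum(np.eye(3)-np.outer(d,d) for o,d in rs);b=sum((np.eye(3)-np.outer(d,d))@o for o,d in rs)
    p=np.linalg.solve(A,b);return p,[np.linalg.norm(np.cross(p-o,d)) for o,d in rs]
E
python3 - <<'E'
from h import *
s=np.load("scene0.npz");t=np.load("top0.npz")
print("ball",tri([ray(s,(277.5,245.8)),ray(t,(245.7,176))]))
print("peg",tri([ray(s,(301.2,223.5)),ray(t,(238.5,200.5))]))
f=lambda u,v:onz(ray(t,((u-400)/3.2+184.7,v/3.2+124.7)),.08)
P=[f(458,287),f(657,338),f(724,90),f(528,40)]
for p in P:print(p)
for a,b in((0,1),(3,2),(1,2),(0,3)):
    d=P[b]-P[a];print(np.linalg.norm(d),np.degrees(np.arctan2(d[1],d[0])))
E
```

```text
ball (array([0.5822, 0.0583, 0.104 ]), [np.float64(0.00041163236343274976), np.float64(0.00041163236343270097)])
peg (array([0.5073, 0.0766, 0.127 ]), [np.float64(0.001567643123857625), np.float64(0.0015676431238576506)])
[0.4731 0.1778 0.08  ]
[ 0.4313 -0.0002  0.08  ]
[ 0.6585 -0.056   0.08  ]
[0.7007 0.1229 0.08  ]
0.18289909557834003 -103.19234034553153
0.18384430106641741 -103.29814718037356
0.2338699285158198 -13.801804017701604
0.2342012799957684 -13.569771469463188
```

The ball is at (0.582, 0.058, 0.104) and the box yaw is about -13.5°. The tool's y axis already lies along the hinge. Tool x points back to the robot, along box -x. I'll move above the ball at TCP z ≈ 0.2.

```bash
python3 -m jog '[{"jaw":1,"delta_pos":[-40,-27.6,0],"dr":[0,0,0]},{"jaw":1,"delta_pos":[-40,-27.6,0],"dr":[0,0,0]},{"jaw":1,"delta_pos":[-40,-27.6,0],"dr":[0,0,0]},{"jaw":1,"delta_pos":[-40,-27.6,0],"dr":[0,0,0]},{"jaw":1,"delta_pos":[-40,-27.6,0],"dr":[0,0,0]},{"jaw":1,"delta_pos":[-40,-27.6,0],"dr":[0,0,0]},{"jaw":1,"delta_pos":[-40,-27.6,0],"dr":[0,0,0]},{"jaw":1,"delta_pos":[-40,-27.6,0],"dr":[0,0,0]},{"jaw":1,"delta_pos":[-40,-27.6,0],"dr":[0,0,0]},{"jaw":1,"delta_pos":[-40,-27.6,0],"dr":[0,0,0]}]'
python3 -m jog '[{"jaw":1,"delta_pos":[-15.1,-10.4,4.5],"dr":[0,0,0]},{"jaw":1,"delta_pos":[-15.1,-10.4,4.5],"dr":[0,0,0]},{"jaw":1,"delta_pos":[-15.1,-10.4,4.5],"dr":[0,0,0]},{"jaw":1,"delta_pos":[-15.1,-10.4,4.5],"dr":[0,0,0]},{"jaw":1,"delta_pos":[-15.1,-10.4,4.5],"dr":[0,0,0]},{"jaw":1,"delta_pos":[-15.1,-10.4,4.5],"dr":[0,0,0]},{"jaw":1,"delta_pos":[-15.1,-10.4,4.5],"dr":[0,0,0]}]'
python3 - <<'E'
from plant import viewer,sensors
from h import *
import cv2
c=viewer.capture("wrist");cv2.imwrite("pics/w1.png",c["img"][:,:,::-1]);np.savez("w1.npz",**c)
print(c["intrinsics"],c["extrinsics"]);s=sensors.get_state();print(s["eef_pos"],s["tcp_rot"],s["t"])
E
```

```text
t: 1.1
eef_pos: [0.4613, 0.1924, 0.2498]
tcp_rot: [0.121, 0.993, -0.0, 0.0]
ft_force: [0.7, -0.3, -0.6]
gripper_width: 0.0852
finger_force: 0.0
t: 1.8
eef_pos: [0.5807, 0.0585, 0.2048]
tcp_rot: [0.12, 0.993, 0.0, -0.001]
ft_force: [-1.0, 0.7, 0.3]
gripper_width: 0.0857
finger_force: 0.0
[[325.1923   0.     278.1583]
 [  0.     325.1923 211.4199]
 [  0.       0.       1.    ]] [[ 0.2385  0.9191  0.3137  0.4992]
 [ 0.9711 -0.2259 -0.0764  0.0793]
 [ 0.0006  0.3229 -0.9464  0.3292]
 [ 0.      0.      0.      1.    ]]
[0.5807 0.0589 0.2051] [ 0.1196  0.9928  0.0001 -0.0004] 1.85
```

View pics/w1.png

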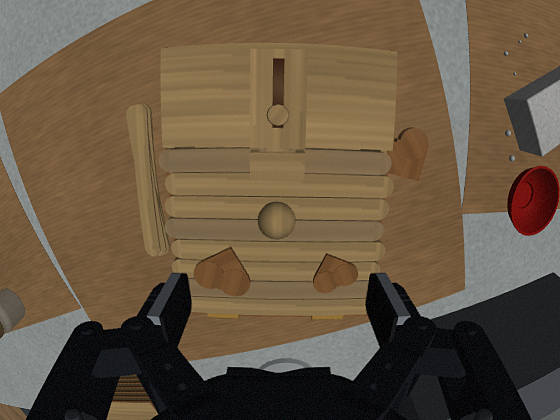

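The wrist view shows the ball centre at about (277,220), the peg top at about (277.5,115), and the slot running back from it. I'll triangulate against the scene view.

Run:
```python
from h import *
s=np.load("scene0.npz");t=np.load("top0.npz");w=np.load("w1.npz")
print(tri([ray(s,(277.5,245.8)),ray(t,(245.7,176)),ray(w,(277,220),1)]),onz(ray(w,(277,220),1),.104))
print(tri([ray(s,(301.2,223.5)),ray(w,(277.5,115),1)]),onz(ray(w,(277.5,115),1),.128))
a=onz(ray(w,(278.5,58),1),.096);b=onz(ray(w,(277,170),1),.096);d=b-a;print(a,b,np.degrees(np.arctan2(d[1],d[0])))
```

```text
(array([0.5817, 0.0582, 0.1023]), [np.float64(0.0002771876030175001), np.float64(0.0010879722924804606), np.float64(0.0008829186947734572)]) [0.5802 0.0587 0.104 ]
(array([0.5056, 0.0774, 0.1248]), [np.float64(4.080685172051121e-05), np.float64(4.0806851720525876e-05)]) [0.5055 0.0775 0.128 ]
[0.4667 0.0877 0.096 ] [0.5453 0.0673 0.096 ] -14.56192596717421
```

The TCP stands over the ball. I'll descend to z ≈ 0.105 and close.

```bash
python3 -m jog '[{"jaw":1,"delta_pos":[0,0,3],"dr":[0,0,0]},{"jaw":1,"delta_pos":[0,0,6],"dr":[0,0,0]},{"jaw":1,"delta_pos":[0,0,8.5],"dr":[0,0,0]},{"jaw":1,"delta_pos":[0,0,10],"dr":[0,0,0]},{"jaw":1,"delta_pos":[0,0,10],"dr":[0,0,0]}]'
python3 -m jog '[{"jaw":0,"delta_pos":[0,0,0],"dr":[0,0,0]},{"jaw":0,"delta_pos":[0,0,0],"dr":[0,0,0]},{"jaw":0,"delta_pos":[0,0,0],"dr":[0,0,0]},{"jaw":0,"delta_pos":[0,0,0],"dr":[0,0,0]},{"jaw":0,"delta_pos":[0,0,0],"dr":[0,0,0]},{"jaw":0,"delta_pos":[0,0,0],"dr":[0,0,0]},{"jaw":0,"delta_pos":[0,0,0],"dr":[0,0,0]},{"jaw":0,"delta_pos":[0,0,0],"dr":[0,0,0]}]'
```

```text
t: 2.35
eef_pos: [0.579, 0.0592, 0.1033]
tcp_rot: [0.119, 0.993, -0.0, -0.002]
ft_force: [0.7, -0.2, -0.1]
gripper_width: 0.0852
finger_force: 0.0
t: 3.15
eef_pos: [0.5819, 0.0567, 0.1065]
tcp_rot: [0.12, 0.993, -0.001, 0.001]
ft_force: [-1.9, -3.2, 5.4]
gripper_width: 0.0251
finger_force: 58.4
```

The ball is gripped. Now the tug: up 3 mm, then 6 mm, feeling the force.

```bash
python3 -m jog '[{"jaw":0,"delta_pos":[0,0,-0.1],"dr":[0,0,0]},{"jaw":0,"delta_pos":[0,0,-0.2],"dr":[0,0,0]},{"jaw":0,"delta_pos":[0,0,-0.3],"dr":[0,0,0]},{"jaw":0,"delta_pos":[0,0,-0.3],"dr":[0,0,0]}]'
python3 -m jog '[{"jaw":0,"delta_pos":[0,0,-0.2],"dr":[0,0,0]},{"jaw":0,"delta_pos":[0,0,-0.4],"dr":[0,0,0]},{"jaw":0,"delta_pos":[0,0,-0.4],"dr":[0,0,0]}]'
```

```text
t: 3.55
eef_pos: [0.5822, 0.0567, 0.108]
tcp_rot: [0.12, 0.993, -0.001, 0.001]
ft_force: [1.3, -5.6, -3.2]
gripper_width: 0.0249
finger_force: 59.0
t: 3.85
eef_pos: [0.5827, 0.0566, 0.1101]
tcp_rot: [0.12, 0.993, -0.001, 0.001]
ft_force: [5.4, -5.3, -14.5]
gripper_width: 0.025
finger_force: 60.7
```

```bash
python3 -m jog '[{"jaw":0,"delta_pos":[0,0,-0.2],"dr":[0,0,0]},{"jaw":0,"delta_pos":[0,0,-0.4],"dr":[0,0,0]},{"jaw":0,"delta_pos":[0,0,-0.4],"dr":[0,0,0]}]'
```

```text
t: 4.15
eef_pos: [0.5827, 0.0565, 0.1106]
tcp_rot: [0.12, 0.993, -0.001, -0.0]
ft_force: [12.7, -5.2, -36.0]
gripper_width: 0.0247
finger_force: 61.9
```

It is caught: 36 N and no more rise. I'll let the lid down, open and rise.

```bash
python3 -m jog '[{"jaw":0,"delta_pos":[0,0,0.5],"dr":[0,0,0]},{"jaw":0,"delta_pos":[0,0,0.9],"dr":[0,0,0]},{"jaw":0,"delta_pos":[0,0,1.0],"dr":[0,0,0]},{"jaw":0,"delta_pos":[0,0,1.0],"dr":[0,0,0]},{"jaw":1,"delta_pos":[0,0,1.0],"dr":[0,0,0]},{"jaw":1,"delta_pos":[0,0,1.0],"dr":[0,0,0]},{"jaw":1,"delta_pos":[0,0,1.0],"dr":[0,0,0]},{"jaw":1,"delta_pos":[0,0,1.0],"dr":[0,0,0]},{"jaw":1,"delta_pos":[0,0,1.0],"dr":[0,0,0]},{"jaw":1,"delta_pos":[0,0,1.0],"dr":[0,0,0]}]'
python3 -m jog '[{"jaw":1,"delta_pos":[0,0,-3],"dr":[0,0,0]},{"jaw":1,"delta_pos":[0,0,-6],"dr":[0,0,0]},{"jaw":1,"delta_pos":[0,0,-6],"dr":[0,0,0]},{"jaw":1,"delta_pos":[0,0,-6],"dr":[0,0,0]},{"jaw":1,"delta_pos":[0,0,-6],"dr":[0,0,0]}]'
python3 - <<'E'
from plant import viewer,sensors
from h import *
import cv2
c=viewer.capture("wrist");cv2.imwrite("pics/w2.png",c["img"][:,:,::-1]);np.savez("w2.npz",**c)
s=sensors.get_state();print(s["eef_pos"],s["tcp_rot"],s["t"])
E
```

```text
t: 5.15
eef_pos: [0.5816, 0.0581, 0.106]
tcp_rot: [0.12, 0.993, 0.0, -0.0]
ft_force: [-0.4, 0.0, -0.1]
gripper_width: 0.0853
finger_force: 0.0
t: 5.65
eef_pos: [0.5807, 0.0579, 0.1651]
tcp_rot: [0.12, 0.993, -0.0, -0.001]
ft_force: [0.2, 0.0, -0.3]
gripper_width: 0.0852
finger_force: 0.0
[0.5806 0.058  0.1648] [ 0.1201  0.9928 -0.0002 -0.0012] 5.7
```

View pics/w2.png

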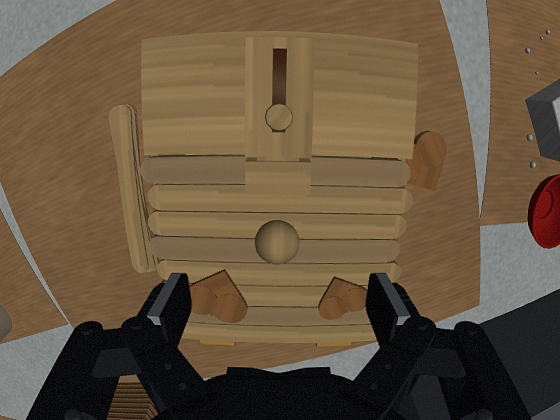

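The lid is down. In the picture the peg top is at (278.5,117) and the ball at (277.5,242).

Run:
```python
from h import *
s=np.load("scene0.npz");t=np.load("top0.npz");w=np.load("w1.npz");x=np.load("w2.npz")
print(tri([ray(w,(277,220),1),ray(x,(277.5,242),1)])[0],onz(ray(x,(277.5,242),1),.104))
p=onz(ray(x,(278.5,117),1),.128);print(tri([ray(s,(301.2,223.5)),ray(x,(278.5,117),1),ray(w,(277.5,115),1)])[0],p)
Rt=R.from_quat([ 0.1201,0.9928,-0.0002,-0.0012]);print(Rt.inv().apply(p-[.5806,.058,.128])*100)
```

```text
[0.5794 0.0588 0.106 ] [0.5803 0.0585 0.104 ]
[0.5055 0.0774 0.1247] [0.5054 0.0775 0.128 ]
[7.7714 0.0998 0.0181]
```

```bash
python3 -m jog '[{"jaw":1,"delta_pos":[4,0.1,0],"dr":[0,0,0]},{"jaw":1,"delta_pos":[7.75,0.1,0],"dr":[0,0,0]},{"jaw":1,"delta_pos":[7.75,0.1,0],"dr":[0,0,0]},{"jaw":1,"delta_pos":[7.75,0.1,2.5],"dr":[0,0,0]},{"jaw":1,"delta_pos":[7.75,0.1,4.5],"dr":[0,0,0]},{"jaw":1,"delta_pos":[7.75,0.1,4.5],"dr":[0,0,0]}]'
python3 -m jog '[{"jaw":0,"delta_pos":[0,0,0],"dr":[0,0,0]},{"jaw":0,"delta_pos":[0,0,0],"dr":[0,0,0]},{"jaw":0,"delta_pos":[0,0,0],"dr":[0,0,0]},{"jaw":0,"delta_pos":[0,0,0],"dr":[0,0,0]},{"jaw":0,"delta_pos":[0,0,0],"dr":[0,0,0]},{"jaw":0,"delta_pos":[0,0,0],"dr":[0,0,0]},{"jaw":0,"delta_pos":[0,0,0],"dr":[0,0,0]},{"jaw":0,"delta_pos":[0,0,0],"dr":[0,0,0]},{"jaw":0,"delta_pos":[0,0,0],"dr":[0,0,0]}]'
```

```text
t: 6.3
eef_pos: [0.5042, 0.0772, 0.1181]
tcp_rot: [0.12, 0.993, -0.001, -0.003]
ft_force: [-0.7, -0.2, 0.5]
gripper_width: 0.0852
finger_force: 0.0
t: 7.2
eef_pos: [0.5068, 0.0765, 0.1219]
tcp_rot: [0.12, 0.993, -0.001, 0.001]
ft_force: [-1.6, -3.9, 5.1]
gripper_width: 0.0124
finger_force: 58.5
```

The peg is held. Now I'll slide it back.

```bash
python3 -m jog '[{"jaw":0,"delta_pos":[0.5,0,0],"dr":[0,0,0]},{"jaw":0,"delta_pos":[1,0,0],"dr":[0,0,0]},{"jaw":0,"delta_pos":[1.5,0,0],"dr":[0,0,0]},{"jaw":0,"delta_pos":[2,0,0],"dr":[0,0,0]},{"jaw":0,"delta_pos":[2.5,0,0],"dr":[0,0,0]},{"jaw":0,"delta_pos":[3,0,0],"dr":[0,0,0]},{"jaw":0,"delta_pos":[3.2,0,0],"dr":[0,0,0]},{"jaw":0,"delta_pos":[3.2,0,0],"dr":[0,0,0]}]'
python3 -m jog '[{"jaw":0,"delta_pos":[0.2,0,0],"dr":[0,0,0]},{"jaw":0,"delta_pos":[0.4,0,0],"dr":[0,0,0]},{"jaw":0,"delta_pos":[0.6,0,0],"dr":[0,0,0]},{"jaw":0,"delta_pos":[0.6,0,0],"dr":[0,0,0]}]'
```

```text
t: 8.0
eef_pos: [0.476, 0.0845, 0.1218]
tcp_rot: [0.12, 0.993, -0.0, 0.001]
ft_force: [0.2, -5.4, 7.0]
gripper_width: 0.0119
finger_force: 58.8
t: 8.4
eef_pos: [0.4727, 0.0854, 0.1219]
tcp_rot: [0.12, 0.993, -0.001, 0.003]
ft_force: [5.6, -7.9, 0.7]
gripper_width: 0.0122
finger_force: 58.7
```

```bash
python3 -m jog '[{"jaw":0,"delta_pos":[0.2,0,0],"dr":[0,0,0]},{"jaw":0,"delta_pos":[0.4,0,0],"dr":[0,0,0]},{"jaw":0,"delta_pos":[0.5,0,0],"dr":[0,0,0]},{"jaw":0,"delta_pos":[0.5,0,0],"dr":[0,0,0]}]'
```

```text
t: 8.8
eef_pos: [0.4724, 0.0855, 0.122]
tcp_rot: [0.119, 0.993, -0.001, 0.007]
ft_force: [12.7, -12.1, -8.6]
gripper_width: 0.0121
finger_force: 58.6
```

The peg is against the back stop. I'll relax, release, rise and look.

```bash
python3 -m jog '[{"jaw":0,"delta_pos":[-0.3,0,0],"dr":[0,0,0]},{"jaw":0,"delta_pos":[-0.6,0,0],"dr":[0,0,0]},{"jaw":0,"delta_pos":[-0.6,0,0],"dr":[0,0,0]},{"jaw":1,"delta_pos":[-0.6,0,0],"dr":[0,0,0]},{"jaw":1,"delta_pos":[-0.6,0,0],"dr":[0,0,0]},{"jaw":1,"delta_pos":[-0.6,0,0],"dr":[0,0,0]},{"jaw":1,"delta_pos":[-0.6,0,0],"dr":[0,0,0]},{"jaw":1,"delta_pos":[-0.6,0,-2],"dr":[0,0,0]},{"jaw":1,"delta_pos":[-0.6,0,-4.5],"dr":[0,0,0]},{"jaw":1,"delta_pos":[-0.6,0,-4.5],"dr":[0,0,0]}]'
python3 -m jog '[{"jaw":1,"delta_pos":[-4,0,0],"dr":[0,0,0]},{"jaw":1,"delta_pos":[-8,-0.1,0],"dr":[0,0,0]},{"jaw":1,"delta_pos":[-11.2,-0.1,0],"dr":[0,0,0]},{"jaw":1,"delta_pos":[-11.2,-0.1,0],"dr":[0,0,0]},{"jaw":1,"delta_pos":[-11.2,-0.1,0],"dr":[0,0,0]}]'
python3 - <<'E'
from plant import viewer,sensors
from h import *
import cv2
c=viewer.capture("wrist");cv2.imwrite("pics/w3.png",c["img"][:,:,::-1]);np.savez("w3.npz",**c)
s=sensors.get_state();print(s["eef_pos"],s["tcp_rot"],s["t"])
E
```

```text
t: 9.8
eef_pos: [0.4727, 0.0867, 0.1686]
tcp_rot: [0.12, 0.993, 0.001, 0.003]
ft_force: [0.8, 0.4, 0.5]
gripper_width: 0.0851
finger_force: 0.0
t: 10.3
eef_pos: [0.5787, 0.0585, 0.1647]
tcp_rot: [0.12, 0.993, -0.0, -0.001]
ft_force: [-1.1, -0.1, -1.1]
gripper_width: 0.0852
finger_force: 0.0
[0.5776 0.0587 0.1648] [ 0.1202  0.9927 -0.0001 -0.0017] 10.35
```

View pics/w3.png

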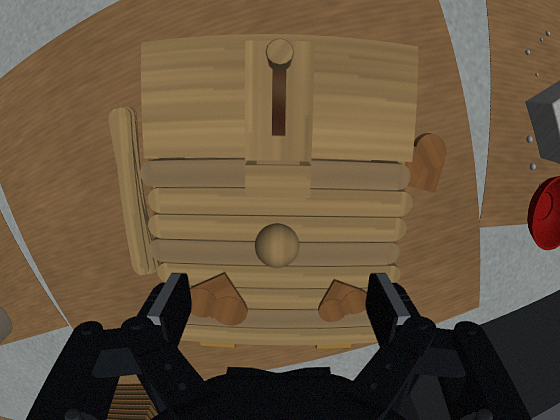

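The peg top is now at (280,52), at the back end of the slot, and the ball is at (277,245). I'll take the ball again.

```bash
python3 -m jog '[{"jaw":1,"delta_pos":[-0.3,0,2.5],"dr":[0,0,0]},{"jaw":1,"delta_pos":[-0.3,0,4.5],"dr":[0,0,0]},{"jaw":1,"delta_pos":[-0.3,0,5.9],"dr":[0,0,0]},{"jaw":1,"delta_pos":[-0.3,0,5.9],"dr":[0,0,0]}]'
python3 -m jog '[{"jaw":0,"delta_pos":[0,0,0],"dr":[0,0,0]},{"jaw":0,"delta_pos":[0,0,0],"dr":[0,0,0]},{"jaw":0,"delta_pos":[0,0,0],"dr":[0,0,0]},{"jaw":0,"delta_pos":[0,0,0],"dr":[0,0,0]},{"jaw":0,"delta_pos":[0,0,0],"dr":[0,0,0]},{"jaw":0,"delta_pos":[0,0,0],"dr":[0,0,0]},{"jaw":0,"delta_pos":[0,0,0],"dr":[0,0,0]},{"jaw":0,"delta_pos":[0,0,0],"dr":[0,0,0]},{"jaw":0,"delta_pos":[0,0,-0.3],"dr":[0,0,0]},{"jaw":0,"delta_pos":[0,0,-0.6],"dr":[0,0,0]}]'
python3 - <<'E'
# arc rows: ball about hinge, (-x tool = away from robot, -z = up), tool tilt = half lid angle
import numpy as np
r,h=10.5,2.8
for a in range(0,50,3):
    t=np.radians(a);f=-r*np.cos(t)+h*np.sin(t)+r;u=r*np.sin(t)+h*np.cos(t)-h
    print(a,"dx %.2f dz %.2f"%(-f,-u))
E
```

```text
t: 10.75
eef_pos: [0.5783, 0.0583, 0.1048]
tcp_rot: [0.12, 0.993, -0.0, -0.003]
ft_force: [0.3, -0.3, 0.1]
gripper_width: 0.0853
finger_force: 0.0
t: 11.75
eef_pos: [0.5835, 0.0563, 0.1134]
tcp_rot: [0.12, 0.993, -0.001, 0.002]
ft_force: [4.7, -5.2, -5.1]
gripper_width: 0.025
finger_force: 59.1
0 dx -0.00 dz -0.00
3 dx -0.16 dz -0.55
6 dx -0.35 dz -1.08
9 dx -0.57 dz -1.61
12 dx -0.81 dz -2.12
15 dx -1.08 dz -2.62
18 dx -1.38 dz -3.11
21 dx -1.70 dz -3.58
24 dx -2.05 dz -4.03
27 dx -2.42 dz -4.46
30 dx -2.81 dz -4.87
33 dx -3.22 dz -5.27
36 dx -3.65 dz -5.64
39 dx -4.10 dz -5.98
42 dx -4.57 dz -6.31
45 dx -5.06 dz -6.60
48 dx -5.55 dz -6.88
```

The lid has risen 7 mm at the ball with only about 5 N, so it is free. I'll lift along the arc, tilting the tool with half the lid angle.

```bash
python3 -m jog '[{"jaw":0,"delta_pos":[-0.3,-0,-0.5],"dr":[0,0.2,0]},{"jaw":0,"delta_pos":[-0.6,0,-1.0],"dr":[0,0.5,0]},{"jaw":0,"delta_pos":[-0.8,0,-1.5],"dr":[0,0.7,0]},{"jaw":0,"delta_pos":[-1.1,0,-2.0],"dr":[0,0.9,0]},{"jaw":0,"delta_pos":[-1.4,0,-2.5],"dr":[0,1.1,0]},{"jaw":0,"delta_pos":[-1.7,0,-3.0],"dr":[0,1.3,0]},{"jaw":0,"delta_pos":[-2.05,0,-3.4],"dr":[0,1.5,0]},{"jaw":0,"delta_pos":[-2.4,0,-3.85],"dr":[0,1.7,0]},{"jaw":0,"delta_pos":[-2.8,0,-4.3],"dr":[0,1.9,0]},{"jaw":0,"delta_pos":[-2.8,0,-4.3],"dr":[0,1.9,0]}]'
python3 - <<'E'
from plant import sensors
from h import *
s=sensors.get_state();p=s["eef_pos"];u=np.array([.971,-.24,0])
B=np.array([.581,.0584,.104]);H=B+u*.105;x=(p-H)@u;z=p[2]-.076
print(s["t"],p,s["tcp_rot"],"r",np.hypot(x,z),"(108.7) angle",np.degrees(np.arctan2(z,-x)-np.arctan2(28,105)))
E
```

```text
t: 12.75
eef_pos: [0.611, 0.0492, 0.1548]
tcp_rot: [0.119, 0.984, 0.015, -0.131]
ft_force: [1.1, -5.4, -6.7]
gripper_width: 0.0248
finger_force: 59.6
12.75 [0.611  0.0492 0.1548] [ 0.1191  0.9841  0.0146 -0.1308] r 0.10793984679538712 (108.7) angle 31.967502776719236
```

About 31° now, and it is tracking the arc. Continuing to about 45°.

```bash
python3 -m jog '[{"jaw":0,"delta_pos":[-0.3,0,-0.5],"dr":[0,0.2,0]},{"jaw":0,"delta_pos":[-0.6,0,-0.95],"dr":[0,0.4,0]},{"jaw":0,"delta_pos":[-0.95,0,-1.4],"dr":[0,0.6,0]},{"jaw":0,"delta_pos":[-1.3,0,-1.85],"dr":[0,0.8,0]},{"jaw":0,"delta_pos":[-1.6,0,-2.15],"dr":[0,0.9,0]},{"jaw":0,"delta_pos":[-1.6,0,-2.15],"dr":[0,0.9,0]},{"jaw":0,"delta_pos":[-1.6,0,-2.15],"dr":[0,0.9,0]},{"jaw":0,"delta_pos":[-1.6,0,-2.15],"dr":[0,0.9,0]},{"jaw":0,"delta_pos":[-1.6,0,-2.15],"dr":[0,0.9,0]}]'
python3 - <<'E'
from plant import sensors,viewer
from h import *
import cv2
s=sensors.get_state();p=s["eef_pos"];u=np.array([.971,-.24,0])
B=np.array([.581,.0584,.104]);H=B+u*.105;x=(p-H)@u;z=p[2]-.076
print(s["t"],p,"r",np.hypot(x,z),"angle",np.degrees(np.arctan2(z,-x)-np.arctan2(28,105)),s["joint_velocities"])
a=viewer.capture("scene")["img"][150:330,190:370,::-1];b=viewer.capture("top")["img"][100:250,170:320,::-1]
cv2.imwrite("pics/end.png",np.hstack([cv2.resize(a,(400,400),interpolation=3),cv2.resize(b,(400,400),interpolation=3)]))
E
```

```text
t: 13.65
eef_pos: [0.6304, 0.0442, 0.1699]
tcp_rot: [0.118, 0.974, 0.022, -0.193]
ft_force: [1.7, -5.4, -10.9]
gripper_width: 0.0248
finger_force: 59.9
13.65 [0.6304 0.0442 0.1699] r 0.10813217231308159 angle 45.30332197628011 [ 0.0005 -0.0003  0.0006 -0.0001  0.0005 -0.0004]
```

View pics/end.png

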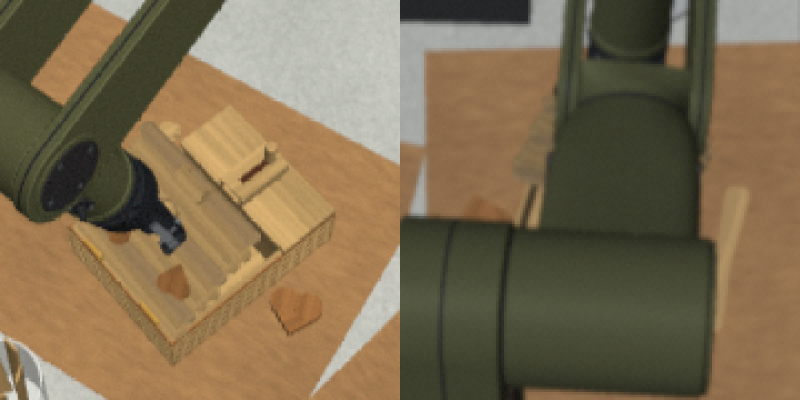

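The scene view shows the lid held half open by the gripper at (170,240). The peg is fully back and the bystanders are unmoved. The arm is still, so I'm handing in.

```bash
python3 -c "
from plant import job
print(job.finish_job())"
```

```text
the job is handed in; nothing more can be done
None
```

The tug showed the lid was caught (36 N, no further rise), so I let it down, slid the bolt fully back, took the ball again, and handed in with the lid held still at about 45°; the judge's verdict was not shown.

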